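# Snap the retaining clip onto the tensioner pin

### The job

Pick up the fork tool by its wooden handle and with it push the split retaining clip sideways along the top of the tensioner block into the groove of the upright pin until it snaps fully home, pushing gently and stopping as soon as it snaps in. The block is sprung and gives way as you push: never drive it to its end stop, do not touch the clip with the gripper, and leave the other things on the bench where they are. Then set the tool down on the bench, without dropping it.

Things in the scene. Friction and masses are not known exactly. Their poses are not given: they have to be found in the camera images.
- tensioner: Fixed belt tensioner: dark steel base 150 x 84 x 8 mm, two grey side rails (26 mm high), a grey end wall with a coil spring. Origin: on the bench, under the pin's rest position. Its x axis is the way the clip must be pushed (from the open end towards the end wall); z is up. The base reaches from 85 mm behind the origin (-x) to 65 mm ahead.
- block (a joint): Slide of the sprung block along the tensioner's +x, in m: 0 at rest, 0.024 at the end stop; keep it under 0.020. The spring resists with about 0.8 N per mm and returns the block to 0. The block's flat steel top is 32 mm above the bench, 50 mm wide, from 67 mm behind the pin to 23 mm ahead; the pin stands on it and moves with it.
- pin (a point): Axis of the upright pin, 3 mm above the block's top (35 mm above the bench); axes as the tensioner's. The pin has a groove (neck 16 mm across) 8 mm high directly above the block's top, and over it a round head 23 mm across, up to 18 mm above the block's top.
- clip: Loose split clip of dark spring steel, 6 mm thick, 30 mm wide, 27 mm long, lying flat on the block's top behind the pin: a straight back bridge and two sprung arms with rounded lips, a squared U open to its +x. Origin: underside, at the point that lies on the pin's axis when home; the lips end 9.5 mm ahead of it. Before the lips meet the neck, have it square to the push and centred on the pin within 3 mm.
- fork_tool: Loose fork tool, about 0.16 kg. Origin: underside, below the handle's centre; x along the blade to the fork, z up. Wooden handle 100 mm long (x -50 to 50 mm), 20 mm wide, 34 mm high. The dark steel blade lies 3 to 11 mm above the underside.
- tool_grip (a point): Centre of the fork tool's wooden handle (17 mm above its underside), where to grasp it from above across its 20 mm width; axes as the tool's.
- tape_measure: Bystander: pocket tape measure, 38 x 84 x 64 mm; origin at its underside.
- mug: Bystander: mug, 82 x 117 x 91 mm; origin at its underside.
- bearing: Bystander: ball bearing, 52 mm across and 15 mm high; origin at its underside.
- clip_back (a point): Middle of the flat outer face of the clip's bridge, where the fork pushes: 17.6 mm behind the clip's origin, 3 mm above its underside. The lips meet the neck when the clip's origin is about 13 mm behind the pin's axis. Spreading them takes about 8 to 14 N: the block gives 10 to 17 mm, then the clip snaps in and the push drops at once to about half. Stop there; keep under 10 N once it is home.
- fork_floor (a point): Middle of the fork's flat inner floor, which pushes the clip's bridge: 122 mm ahead of the tool's origin, 7 mm above its underside. It is 34 mm wide between two prongs 5 mm thick that reach 15 mm further ahead and flare outward (52 mm over the tips).

How it is judged:
On the way, in this order (a step that is already met when the one before it is completed fails the run):
1. the fork tool is lifted (height (world z) of tool_grip above 0.04 m), for 0.2 s.
2. the clip is snapped home on the pin while the tool is still off the bench (horizontal distance between clip and pin below 0.002 m and height (world z) of tool_grip above 0.04 m), for 0.2 s.
3. the tool is set down on the bench by the gripper, not dropped (height (world z) of tool_grip below 0.032 m and contact force between the fingers and fork_tool above 1 N), for 0.05 s.
At the end, for the whole second after the job is handed in: The clip sits in the pin's groove, centred within 2 mm of the pin's axis and flat on the block; the block is back at rest within 2 mm; the fork tool lies released and still on the bench (handle centre under 25 mm high) (horizontal distance between clip and pin below 0.002 m and z of clip in the frame of pin between -0.005 and 0.001 m and angle between the z axis of clip and the z axis of pin, either way round below 0.15 rad and value of joint block below 0.002 m and height (world z) of tool_grip below 0.025 m and linear speed of each of fork_tool, clip below 0.02 m/s); the robot touches nothing.
It fails at once if the sprung block is driven close to its end stop (more than 20 mm) (value of joint block above 0.02 m).
It fails at once if the tool keeps pushing the clip with more than 10 N once it is home (horizontal distance between clip and pin below 0.002 m and contact force between fork_tool and clip above 10 N).
It fails at once if the gripper or arm touches the clip (contact force between any of the fingers, the arm and clip above 0.5 N).
It fails at once if a bystander is moved by more than 3 cm (distance of any of tape_measure, mug, bearing from where it was at the start of the episode above 0.03 m).
It also fails if it takes over 67 s, if anything falls off the work surface, if the arm or the gripper's body presses on something with over 40 N, if the wrist force passes 120 N, or if a joint passes its speed limit or range.

### The arm

A 7-joint arm with a two-finger parallel gripper is mounted at the origin on a cart in front of the work surface, level with it; the furniture and walls round the work are solid. World frame = base frame: x ahead of the robot, y to its left, z up, the work surface at z = 0. Lengths are in m, angles in rad, forces in N, time in s.
With the tool pointing down it reaches from about 0.4 to 0.85 m from the base axis. Payload 10.4 kg.
Tool frame: the origin (TCP) lies on the centre line of the jaws, within the pads' length; the fingertips stand r.finger_overhang ahead of it and the grasp point (between the pads) lies 5 mm behind it (r.finger_overhang is the distance from the TCP to the fingertips, in m); z points along the fingers, y is the line along which they close (so a half turn about z gives the same grasp; the last joint's range is limited). The gripper opens to 87 mm and grips with 3 to 60 N. Pads are 19 mm wide; open, the fingers measure 117 mm over their backs; the gripper's body (75 mm by 190 mm) begins 51 mm behind the grasp point.
Start: joints at [-1.212, 0.332, -0.065, 1.46, 0.022, 1.35, -0.088], TCP at [0.233, 0.58, 0.237] pointing down, gripper open.
Joint ranges: [-2.6, 2.6], [-0.5, 2.12], [-1.47, 1.34], [0.16, 2.42], [-1.27, 4.41], [0.06, 2.06], [-2.6, 2.6]. Speed limits (rad/s): [2.22, 2.22, 2.79, 2.79, 3.14, 3.14, 3.14].

### API

Orientations are given as a unit quaternion [x, y, z, w].
In Python, from bench import read_state, viewer, r gives the robot as it stands.
- The arm moves only by the tool carry_out, never from a script. Its argument "moves" is a list of rows, each a list of 6 numbers: the shift along the tool's x, y, z in units of 40 mm (1.0 is 40 mm), then the turn, a rotation vector about the tool's x, y, z in units of 8 degrees (1.0 is 8 degrees). A call has 1 to 20 rows; each row shifts and turns the commanded pose from where the row before left it, along the tool's axes as they then stand; what a row does not reach is not made up. A row lasts 1/8 s, in which the tool goes at most 62.5 mm and 10.7 degrees, less where a joint would pass 70% of its speed; a pose out of reach is approached as far as the arm can. A call is refused whole if a number of a shift passes 1 or a number of a turn 1, either way. A call with a gripper value outside its range is refused whole. "fingers" is the finger opening in mm, from 0 to 87, set as the call begins (left out, the last holds). The fingers move at their own pace and stop on an object; "force" is the grip in N (left out, the last holds). Time passes only in rows, so rows that do not move let the fingers close. It gives the time, the measured TCP pose, the force, the opening and the grip force at its end, in the units of the state.
- read_state(): the state, without advancing time (a new reading comes with each control period).
- viewer.camera(name): name is "scene" or "top" or "wrist"; returns a dict with "pixels" (384x512x3 uint8, red, green, blue), "range_z" (384x512 float32, m along the optical axis (not along the pixel's ray), 0 where there is no reading), "fx", "fy", "cx", "cy" (pixels), "k1" (the pictures are not rectified: a ray, as slopes to the right and down, at radius r is drawn at 1 + k1 r^2 times it, then the intrinsics apply), "xyz" and "orientation" of the camera in the world. Camera axes: x right, y down, z forward; pixel columns grow to the right and rows downward; lengths in m; the calibration is good to about 2 mm. A picture is of the moment at which its call begins.
- r.close_job(): hands the job in; it is judged then, once.
The state is a dict: "time": time; "joint_positions": joint angles; "joint_vel": joint speeds; "joint_torque": joint torques, N m; "ee_pos": TCP position; "eef_rot": TCP orientation; "ft_force": force on the tool from outside, world axes, zero at the start; "torque": the same for the moment, N m; "width": finger opening in m; "grip_force": force on a finger pad.
Only numpy, scipy, OpenCV 4.12 (cv2) and the standard library are available. Lean on these libraries where they do the work, as an engineer would, in place of code of your own. Each camera call takes 0.05 s, during which the arm holds its last target. There are 200 camera calls.

## Working session

There is one attempt and no reset: what is moved stays moved. The work goes in short steps, Python scripts to look and compute and a tool call to move; the robot and the scene stay as the last step left them, time stands still between calls to the robot, and variables do not carry over. Pictures are saved under pics/ and viewed, at most 13 in all, crops included, and the job is handed in when it is done.

Besides the shell and the picture viewer there is one more tool, called after "Request:" as a command line: name --pt "numbers of a row" for each row, then --argument value for the rest. carry_out: Moves the arm, as the interface text tells. Its arguments: {"type":"object","properties":{"moves":{"type":"array","items":{"type":"array","items":{"type":"number"}}},"fingers":{"type":"number"},"force":{"type":"number"}},"required":["moves"]}

```bash
mkdir -p pics; ls
cat > h.py <<'E'
import numpy as np, cv2
from scipy.spatial.transform import Rotation as R
from bench import read_state, viewer, r
def cloud(c):
    h,w=c["range_z"].shape
    v,u=np.mgrid[:h,:w]
    x=(u-c["cx"])/c["fx"]; y=(v-c["cy"])/c["fy"]
    a,b=x.copy(),y.copy()
    for _ in range(8):
        s=1+c["k1"]*(a*a+b*b); a,b=x/s,y/s
    z=c["range_z"]
    d=np.stack([a,b,np.ones_like(a)],-1)
    Rm=R.from_quat(c["orientation"]).as_matrix()
    return d@Rm.T, np.array(c["xyz"]), (d*z[...,None])@Rm.T+np.array(c["xyz"])
def plane(c,z):
    d,o,_=cloud(c); return o+d*((z-o[2])/d[...,2])[...,None]
E
python3 - <<'E'
from h import *
s=read_state(); print(s["time"],s["ee_pos"],s["eef_rot"],r.finger_overhang)
for n in("top","scene"):
    c=viewer.camera(n); np.save(f"pics/{n}.npy",c,allow_pickle=True)
    print(n,c["xyz"],c["orientation"],c["fx"],c["k1"])
    cv2.imwrite(f"pics/{n}1.png",c["pixels"][...,::-1])
E
```

```text
pics
0.0 [0.23275009 0.57964986 0.2357665 ] [ 1.89729112e-01  9.81836221e-01 -6.99473156e-04 -9.60274167e-05] 0.014
top [3.38242726e-01 6.42282914e-06 9.94506868e-01] [ 0.71358328 -0.69416841  0.05749382 -0.07499045] 371.84550701495436 -0.08389599255987298
scene [ 0.15216935 -0.66720252  0.66909415] [ 0.8752228  -0.22394436  0.09910828 -0.41714688] 371.7846817970306 0.015661743740423263
```

View pics/top1.png

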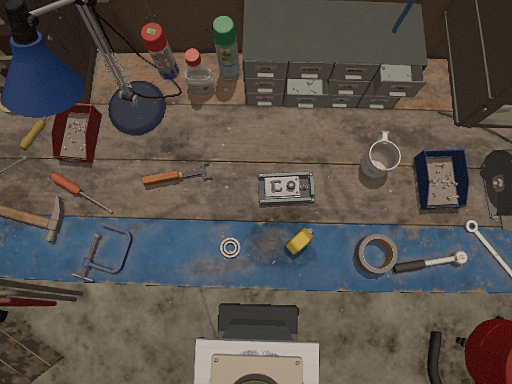

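View pics/scene1.png

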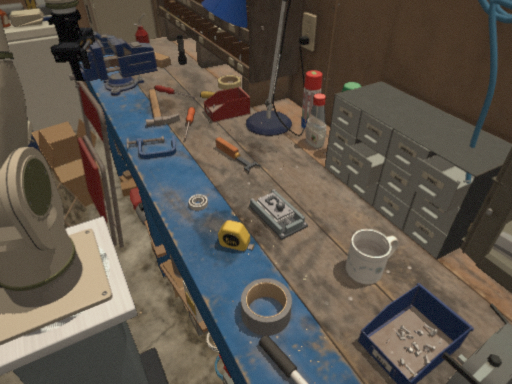

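The top view shows the tool (handle about (162,180), fork at (208,172)), the tensioner at (286,188), the clip near (277,187) and the pin near (297,186). The push direction is to the right in the image. The scene view agrees, so I'll measure next.

Run:
```python
from h import *
c=np.load("pics/top.npy",allow_pickle=True).item()
d,o,P=cloud(c); im=c["pixels"]; hsv=cv2.cvtColor(im,cv2.COLOR_RGB2HSV)
def box(m,z,name):
    Q=plane(c,z); n,l,st,ce=cv2.connectedComponentsWithStats(m.astype(np.uint8)); k=1+np.argmax(st[1:,4]); mm=l==k
    pts=Q[mm][:,:2]; rc=cv2.minAreaRect((pts*1000).astype(np.float32)); bx=cv2.boxPoints(rc)
    print(name,st[k],"ctr",np.round(rc[0],1),"size",np.round(rc[1],1),"ang",round(rc[2],1),"z med",np.round(np.median(P[mm][:,2]),4)); print(np.round(bx,1).tolist())
W=np.zeros(im.shape[:2],bool); W[155:205,135:190]=1
box(W&(hsv[...,1]>150)&(hsv[...,2]>120),.034,"handle")
for zz in((.0285,.04,'block'),): 
    W[:]=0; W[165:212,250:322]=1
    for lo,hi in((.004,.03),(.015,.06),(.029,.06),(.044,.06)):
        m=W&(P[...,2]>lo)&(P[...,2]<hi); 
        if m.sum()>5: box(m,.026 if lo<.028 else .032,f"tens {lo}")
W[:]=0;W[155:190,180:216]=1
print("bench z",np.median(P[200:215,190:240,2]))
crop=np.hstack([cv2.resize(im[155:215,130:220],None,fx=4.4,fy=4.4,interpolation=cv2.INTER_CUBIC),cv2.resize(im[155:215,245:325],None,fx=4.4,fy=4.4,interpolation=cv2.INTER_CUBIC)])
cv2.imwrite("pics/crop1.png",crop[...,::-1]);print(crop.shape)
print((P[172:200:2,255:318:4,2]*1000).astype(int))
```

```text
handle [156 171  26  10 112] ctr [573.5 249.7] size [17.4 69.7] ang 11.0 z med 0.0351
[[558.2999877929688, 282.20001220703125], [571.5999755859375, 213.89999389648438], [588.7000122070312, 217.1999969482422], [575.4000244140625, 285.5]]
tens 0.004 [ 258  172   57   34 1032] ctr [547.  -65.9] size [ 86.7 149.7] ang 4.2 z med 0.0202
[[498.20001220703125, 5.5], [509.29998779296875, -143.6999969482422], [595.7999877929688, -137.3000030517578], [584.7999877929688, 11.899999618530273]]
tens 0.015 [ 258  172   53   32 1162] ctr [549.6 -60.4] size [ 80.9 134.9] ang 4.2 z med 0.0311
[[504.20001220703125, 3.9000000953674316], [514.2000122070312, -130.6999969482422], [594.9000244140625, -124.69999694824219], [584.9000244140625, 9.899999618530273]]
tens 0.029 [265 177  35  20 636] ctr [549.9 -54. ] size [51. 90.] ang 4.0 z med 0.0338
[[521.2999877929688, -10.899999618530273], [527.5999755859375, -100.69999694824219], [578.4000244140625, -97.0999984741211], [572.0999755859375, -7.300000190734863]]
tens 0.044 [286 181   9   9  60] ctr [554.3 -76.2] size [21.8 21.2] ang 0.4 z med 0.0506
[[543.29998
[... 188 characters left out ...]
-1 -1  0  3  0 26 24 27 27 26 10 -1]
 [-4 24 28 28 29 31 25 29 26 23 26 28 28 26 16  0]
 [ 0 25 28 25 25 28 23 23 15 22 24 14 10 11 30  0]
 [ 0  5  7 32 34 36 33 35 31 32 36  9 13 10 31  0]
 [ 0  9 12 32 34 38 41 32 33 31 33  8  8  8 29 -3]
 [ 1  8  7 32 41 34 40 35 49 49 33  6 12  8 30 -3]
 [ 1 10  6 35 39 32 32 30 51 54 34 20  8 10 30  0]
 [ 0 12 10 34 40 29 30 33 53 52 35  6 24 25 28 -1]
 [ 0  7  6 31 34 30 32 34 28 51 38 10  8 21 30  0]
 [ 0  8 10 31 36 42 43 35 32 34 35  7  7 11 29 -3]
 [-1  9  7 32 35 30 35 34 31 33 37 33 10 10 31  0]
 [ 0  8  9 34 30 36 30 31 35 32 30 32  8  8 30 -2]
 [ 0 12  9 34 35 27 29 27 28 28 26 23  7  7  6 -1]
 [-5  7  6 25 25 22 20 24 29 25 25 30 24 28  8 -1]]
```

View pics/crop1.png

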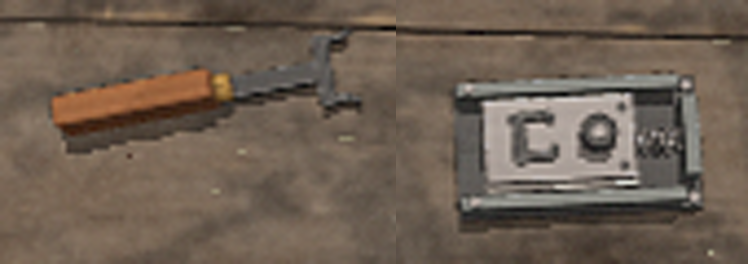

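The crop shows the tool with its handle at left and fork at right, the clip square and behind the pin, and the block face bounded by the rails. I'll move above the handle and turn across it.

Request:
carry_out --pt "0 0 0 0 0 1" --pt "0 0 0 0 0 1" --pt "0 0 0 0 0 1" --pt "0 0 0 0 0 1" --pt "0 0 0 0 0 1" --pt "0 0 0 0 0 1" --pt "0 0 0 0 0 1" --pt "-0.8 0.56 0 0 0 0" --pt "-0.8 0.56 0 0 0 0" --pt "-0.8 0.56 0 0 0 0" --pt "-0.8 0.56 0 0 0 0" --pt "-0.8 0.56 0 0 0 0" --pt "-0.8 0.56 0 0 0 0" --pt "-0.8 0.56 0 0 0 0" --pt "-0.8 0.56 0 0 0 0" --pt "-0.8 0.56 0 0 0 0" --pt "-0.8 0.56 0 0 0 0" --pt "-0.8 0.56 0 0 0 0" --pt "-0.8 0.56 0 0 0 0" --pt "0 0 0 0 0 0" --fingers 60

```text
time: 2.6
ee_pos: [0.5783, 0.2573, 0.236]
eef_rot: [0.631, 0.776, -0.001, 0.001]
ft_force: [-0.8, 0.3, -0.3]
width: 0.0599
grip_force: 0.0
```

Run:
```python
from h import *
s=read_state(); print(s["ee_pos"],R.from_quat(s["eef_rot"]).as_matrix().round(3),s["ft_force"])
c=viewer.camera("wrist"); np.save("pics/w1.npy",c,allow_pickle=True); cv2.imwrite("pics/w1.png",c["pixels"][...,::-1]); print(c["xyz"])
```

```text
[0.57828319 0.25732611 0.23599424] [[-0.205  0.979  0.   ]
 [ 0.979  0.205 -0.002]
 [-0.002 -0.    -1.   ]] [-0.79545829  0.25116839 -0.28515139]
[0.56291441 0.32990227 0.38332647]
```

View pics/w1.png

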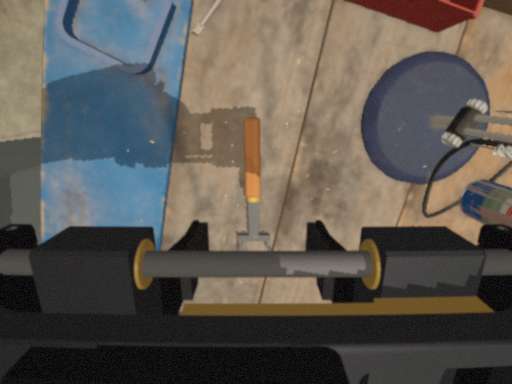

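The wrist view shows the handle at columns 246–260, rows 118–200, with the fork at (253,238) and the fingers at the bottom. I'll measure the handle now.

Run:
```python
from h import *
def meas(c,W):
    im=c["pixels"]; hsv=cv2.cvtColor(im,cv2.COLOR_RGB2HSV); d,o,P=cloud(c)
    m=np.zeros(im.shape[:2],np.uint8); y0,y1,x0,x1=W; m[y0:y1,x0:x1]=1
    m&=((hsv[...,0]<16)&(hsv[...,1]>135)).astype(np.uint8)
    n,l,st,_=cv2.connectedComponentsWithStats(m); k=1+np.argmax(st[1:,4]); mm=l==k
    Q=plane(c,.034)[mm][:,:2]; rc=cv2.minAreaRect((Q*1000).astype(np.float32))
    print(st[k],"ctr",rc[0],"size",rc[1],rc[2],"z",np.median(P[mm][:,2]), cv2.boxPoints(rc).round(1).tolist(), "mean",Q.mean(0))
c=np.load("pics/w1.npy",allow_pickle=True).item(); meas(c,(100,215,235,275))
c=np.load("pics/top.npy",allow_pickle=True).item(); meas(c,(160,195,135,190))
```

```text
[ 244  118   16   79 1184] ctr (568.2314453125, 274.5081481933594) size (18.28998374938965, 96.44173431396484) 11.995257377624512 z 0.033197917571928665 [[549.2999877929688, 319.79998779296875], [569.2999877929688, 225.39999389648438], [587.2000122070312, 229.1999969482422], [567.2000122070312, 323.6000061035156]] mean [0.56810997 0.27617548]
[142 171  38  15 343] ctr (564.9078369140625, 271.4072570800781) size (26.610286712646484, 100.58645629882812) 11.515621185302734 z 0.034389097992025164 [[541.7999877929688, 318.0], [561.9000244140625, 219.5], [588.0, 224.8000030517578], [567.9000244140625, 323.29998779296875]] mean [0.56491447 0.2716922 ]
```

Request:
carry_out --pt "0.44 -0.16 0 0 0 0" --pt "0 0 0.9 0 0 0" --pt "0 0 0.9 0 0 0" --pt "0 0 0.9 0 0 0" --pt "0 0 0.9 0 0 0" --pt "0 0 0.9 0 0 0" --pt "0 0 0.5 0 0 0" --pt "0 0 0.45 0 0 0" --pt "0 0 0 0 0 0" --pt "0 0 0 0 0 0"

```text
time: 3.9
ee_pos: [0.5671, 0.2774, 0.0197]
eef_rot: [0.629, 0.778, 0.001, 0.0]
ft_force: [0.7, 0.7, 0.1]
width: 0.06
grip_force: 0.0
```

Request:
carry_out --pt "0 0 0 0 0 0" --pt "0 0 0 0 0 0" --pt "0 0 0 0 0 0" --pt "0 0 0 0 0 0" --pt "0 0 0 0 0 0" --pt "0 0 0 0 0 0" --fingers 0 --force 50

```text
time: 4.65
ee_pos: [0.5664, 0.277, 0.0186]
eef_rot: [0.628, 0.778, 0.0, 0.0]
ft_force: [0.4, -0.4, 0.7]
width: 0.0197
grip_force: 49.9
```

Request:
carry_out --pt "0 0 -0.3 0 0 0" --pt "0 0 -0.6 0 0 0" --pt "0 0 -0.6 0 0 0" --pt "0 0 -0.5 0 0 0" --pt "0 0 0 0 0 0" --pt "0 0 0 0 0 0" --pt "0 0 0 0 0 0"

```text
time: 5.52
ee_pos: [0.5658, 0.2767, 0.0974]
eef_rot: [0.628, 0.778, -0.001, -0.0]
ft_force: [0.4, 1.1, -2.0]
width: 0.0197
grip_force: 49.9
```

Run:
```python
from h import *
s=read_state(); print(s["ee_pos"],R.from_quat(s["eef_rot"]).as_matrix().round(4),s["ft_force"],s["width"])
c=viewer.camera("top"); np.save("pics/t2.npy",c,allow_pickle=True); im=c["pixels"]
c2=viewer.camera("scene"); np.save("pics/s2.npy",c2,allow_pickle=True); im2=c2["pixels"]
f=lambda i,k:cv2.resize(i,None,fx=k,fy=k,interpolation=cv2.INTER_CUBIC)
a=f(im[145:215,130:330],4); b=f(im2[125:245,210:310],3); 
cv2.imwrite("pics/t2.png",a[...,::-1]); 
cv2.imwrite("pics/s2.png",f(im2[120:250,190:320],4)[...,::-1])
```

```text
[0.56577285 0.27667237 0.09741612] [[-2.101e-01  9.777e-01 -1.500e-03]
 [ 9.777e-01  2.101e-01 -9.000e-04]
 [-6.000e-04 -1.700e-03 -1.000e+00]] [ 0.36079707  1.08745601 -1.96722039] 0.01967135303388014
```

View pics/t2.png

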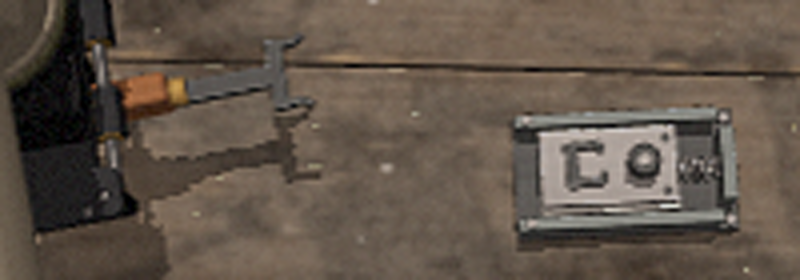

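The picture shows the tool held level, its fork at crop (275,75), the clip at (583,166) and the pin at (645,160). Next I'll measure the fork, the clip and the pin.

```bash
cat > m.py <<'E'
from h import *
PUSH=np.array([.070,-.9975]); SIDE=np.array([.9975,.070]); PIN=np.array([.5508,-.0755])
def ts(p): d=np.asarray(p)[...,:2]-PIN; return np.stack([d@PUSH,d@SIDE],-1)*1000  # mm along push, side (+x world) from pin
def fork(c,lo,hi,zt,W):
    d,o,P=cloud(c); m=np.zeros(P.shape[:2],np.uint8); y0,y1,x0,x1=W; m[y0:y1,x0:x1]=1
    m&=((P[...,2]>lo)&(P[...,2]<hi)).astype(np.uint8)
    return m,plane(c,zt)
E
python3 - <<'E'
from m import *
c=np.load("pics/t2.npy",allow_pickle=True).item(); im=c["pixels"]
m,Q=fork(c,.065,.115,.090,(145,185,176,215))
print("fork px",m.sum())
q=Q[m>0][:,:2]
a=np.array([.2101,-.9777]); b=np.array([.9777,.2101]); tcp=np.array([.5658,.2767])
l=(q-tcp)@a*1000; w=(q-tcp)@b*1000
for k in range(60,150,4):
    s=(l>=k)&(l<k+4)
    if s.any(): print(k,s.sum(),w[s].min().round(1),w[s].max().round(1))
g=cv2.cvtColor(im,cv2.COLOR_RGB2GRAY)
print("clip/pin gray"); print(g[178:198,264:300])
E
```

```text
fork px 233
60 9 -6.0 7.4
64 10 -7.0 7.0
68 10 -7.5 6.0
72 9 -8.0 7.6
76 10 -6.3 7.1
80 9 -7.3 6.6
84 10 -7.8 5.7
88 9 -6.2 7.8
92 10 -6.7 6.8
96 10 -7.1 8.4
100 9 -5.5 8.0
104 10 -6.5 7.0
108 8 -4.4 8.6
112 19 -21.3 18.6
116 28 -22.3 23.8
120 29 -22.7 22.9
124 12 -21.1 22.4
128 8 -21.6 21.4
132 8 -22.5 23.5
136 6 -23.0 25.2
clip/pin gray
[[112 191 193 187 189 190 187 186 182 182 184 179 175 175 177 176 175 171
  170 168 169 169 167 168 168 165 167 167 165 167 171 138 101 168 126  53]
 [ 69 160 173 171 168 169 170 172 172 175 174 177 177 178 179 151 165 170
  167 167 166 163 163 164 163 169 167 168 168 165 166 105  68 140 144 102]
 [ 64 160 172 166 167 169 169 175 152 115 119 134 117  85  81 125 146 164
  166 162 164 164 167 163 169 175 150 137 166 171 169 153 127 162 168 108]
 [ 88 166 171 164 165 166 128  85  84 101  90  91  94  96  75  74  70 152
  167 164 163 162 167 171 129  63  59  71  50 128 170 169 168 170 155 102]
 [ 66 161 167 162 162 167 100  71  91  91  44  36  46  68  54  59  78 157
  170 165 166 167 173 131  72  84  87  84  89  69  96 163 171 169 162 106]
 [ 59 164 171 
[... 1521 characters left out ...]
 163 163 162 160 161 159 160
  155 159 157 157 157 159 161 160 162 163 162 160 160 167 109 116 163 133]
 [ 83 117 156 163 159 157 160 161 163 162 161 161 162 160 161 163 161 162
  159 162 163 167 165 168 169 171 170 173 175 175 176 173 177 183 185 179]
 [ 90 101 160 171 171 169 170 173 176 174 176 174 183 185 183 183 181 182
  180 176 172 143 130 119 111 106  86  77  54  33  50  50  55  57  41 110]
 [ 84  93 117 113 103  90  79  53  35  49  52  56  55  47  58  58  69  72
   72  72  89  99  97  99  98 119 128 133 133 136 129 207 222 220 221 199]
 [ 84 109 109 104 121 133 133 136 140 140 141 141 142 137 139 135 128 194
  205 197 193 176 169 158 134 121 115 106  94  84  72  63  59  33  21  38]]
```

Run:
```python
from m import *
c=np.load("pics/t2.npy",allow_pickle=True).item()
def pt(u,v,z):
    Q=plane(c,z); return cv2.remap(Q[...,:2].astype(np.float32),np.float32([[u]]),np.float32([[v]]),cv2.INTER_LINEAR)[0,0]
for n,u,v,z in(("bridge top",270.4,180.7,.038),("bridge bot",270.9,191.2,.038),("lip top",280.3,180.3,.038),("lip bot",281.2,189.5,.038),("pin",290.4,184.8,.05)):
    p=pt(u,v,z); print(n,p,ts(p).round(1))
g=cv2.cvtColor(c["pixels"],cv2.COLOR_RGB2GRAY)
# block top: bright face, min rect
m=np.zeros(g.shape,np.uint8); m[170:205,258:305]=(g[170:205,258:305]>145); m=cv2.morphologyEx(m,cv2.MORPH_OPEN,np.ones((3,3)))
n,l,st,_=cv2.connectedComponentsWithStats(m); k=l[186,284]; Q=plane(c,.032)[l==k][:,:2]
rc=cv2.minAreaRect((Q*1000).astype(np.float32)); print(rc, ts(cv2.boxPoints(rc)/1000).round(1))
```

```text
bridge top [ 0.5632265  -0.02394547] [-50.6  16. ]
bridge bot [ 0.5349876  -0.02580972] [-50.7 -12.3]
lip top [ 0.56489414 -0.05004129] [-24.4  15.8]
lip bot [ 0.54019153 -0.05269414] [-23.5  -9. ]
pin [ 0.55070674 -0.07579552] [ 0.3 -0.1]
((551.068115234375, -53.84014129638672), (48.774986267089844, 87.59880828857422), 1.4556046724319458) [[-66.4 -20.6]
 [ 21.1 -24.5]
 [ 23.3  24.2]
 [-64.3  28.1]]
```

Request:
carry_out --pt "0 0 0 0 0 0.5" --pt "0 0 0 0 0 0.51" --pt "-0.5 -0.2 0 0 0 0" --pt "-0.75 -0.2 0 0 0 0" --pt "-0.75 -0.2 0 0 0 0" --pt "-0.75 -0.2 0 0 0 0" --pt "-0.6 -0.1 0 0 0 0" --pt "-0.4 -0.1 0 0 0 0" --pt "0 0 0 0 0 0" --pt "0 0 0 0 0 0" --pt "0 0 0 0 0 0"

```text
time: 7.0
ee_pos: [0.5371, 0.1256, 0.0985]
eef_rot: [0.681, 0.732, 0.0, -0.0]
ft_force: [0.4, -0.2, -0.3]
width: 0.0196
grip_force: 49.9
```

```bash
cat >> m.py <<'E'
def show(name):
    s=read_state(); M=R.from_quat(s["eef_rot"]).as_matrix(); print("tcp",s["ee_pos"].round(4) if hasattr(s["ee_pos"],"round") else s["ee_pos"],"ts",ts(s["ee_pos"]).round(1),"yaw y",np.degrees(np.arctan2(M[1,1],M[0,1])).round(2),"tilt",M[2].round(4),"F",np.round(s["ft_force"],2))
    c=viewer.camera("top"); np.save(f"pics/{name}.npy",c,allow_pickle=True)
    cv2.imwrite(f"pics/{name}.png",cv2.resize(c["pixels"][160:210,210:330],None,fx=6,fy=6,interpolation=cv2.INTER_CUBIC)[...,::-1])
    return s,c
E
python3 - <<'E'
from m import *
s,c=show("t3"); z=s["ee_pos"][2]-.0186+.011
m,Q=fork(c,z-.02,z+.025,z,(150,215,215,285)); q=ts(Q[m>0]); t=ts(s["ee_pos"])
l=q[:,0]-t[0]; w=q[:,1]-t[1]
for k in range(50,150,4):
    i=(l>=k)&(l<k+4)
    if i.any(): print(k,i.sum(),w[i].min().round(1),w[i].max().round(1), P if 0 else "")
E
```

```text
tcp [0.5371 0.1256 0.0985] ts [-201.6    0.4] yaw y 4.14 tilt [ 3.e-04  0.e+00 -1.e+00] F [ 0.37 -0.18 -0.35]
50 14 -8.3 9.6 
54 12 -6.1 9.3 
58 9 -6.2 9.2 
62 12 -6.5 6.4 
66 6 -6.6 6.2 
70 12 -6.8 6.1 
74 11 -7.0 5.9 
78 7 -7.1 5.7 
82 12 -4.8 8.1 
86 6 -4.9 7.8 
90 12 -5.2 7.7 
94 10 -5.4 7.5 
98 8 -5.5 7.4 
102 12 -5.7 7.2 
106 6 -5.8 6.9 
110 12 -6.1 6.8 
114 27 -21.5 22.0 
118 30 -21.7 24.5 
122 18 -21.8 21.7 
126 8 -19.5 21.5 
130 7 -19.6 23.8 
134 5 -22.4 21.1 
138 3 -22.5 23.5
```

View pics/t3.png

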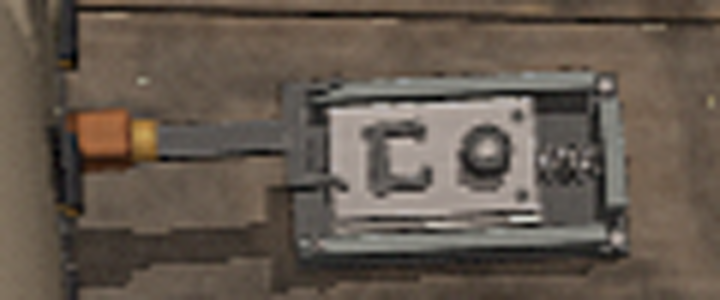

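The picture shows the fork hovering over the rear of the tensioner, lined up with the clip (crop (400,158)) and the pin (487,150). Now I'll lower it.

Request:
carry_out --pt "0 0 0.4 0 0 0" --pt "0 0 0.4 0 0 0" --pt "0 0 0.25 0 0 0" --pt "0 0 0.1 0 0 0" --pt "0 0 0.06 0 0 0" --pt "0 0 0 0 0 0" --pt "0 0 0 0 0 0" --pt "0 0 0 0 0 0"

```text
time: 8.05
ee_pos: [0.5372, 0.1245, 0.0504]
eef_rot: [0.682, 0.732, 0.0, 0.0]
ft_force: [0.1, 0.0, -1.0]
width: 0.0194
grip_force: 49.9
```

Run:
```python
from m import *
s,c=show("t4"); _,_,P=cloud(c); m=np.zeros(P.shape[:2],bool); m[178:195,228:260]=1; q=P[m]; q=q[q[:,2]>.015]
t=ts(q)-ts(s["ee_pos"]); i=(abs(t[:,1])<5)
for k in range(55,125,10):
    j=i&(t[:,0]>=k)&(t[:,0]<k+10); print(k,j.sum(),np.median(q[j,2]).round(4) if j.any() else "")
c=viewer.camera("scene"); cv2.imwrite("pics/s4.png",cv2.resize(c["pixels"][170:250,220:320],None,fx=7,fy=7,interpolation=cv2.INTER_CUBIC)[...,::-1])
```

```text
tcp [0.5372 0.1245 0.0504] ts [-200.5    0.4] yaw y 4.04 tilt [ 3.e-04  5.e-04 -1.e+00] F [ 0.07  0.03 -1.  ]
55 16 0.0499
65 16 0.0446
75 11 0.0449
85 14 0.0435
95 15 0.0444
105 15 0.044
115 8 0.0436
```

View pics/s4.png

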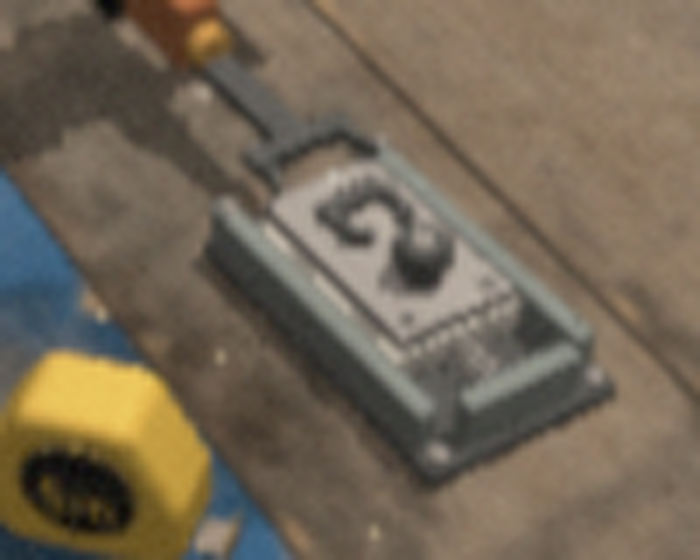

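The scene view shows the fork (crop (310,150)) level at the rear edge of the block, behind the clip (370,215). I'll lower it 1 mm and advance until the clip is nearly at the neck.

Request:
carry_out --pt "0 0 0.03 0 0 0" --pt "-0.15 0 0 0 0 0" --pt "-0.15 0 0 0 0 0" --pt "-0.1 0 0 0 0 0" --pt "-0.1 0 0 0 0 0" --pt "-0.1 0 0 0 0 0" --pt "-0.1 0 0 0 0 0" --pt "-0.1 0 0 0 0 0" --pt "-0.05 0 0 0 0 0" --pt "-0.05 0 0 0 0 0" --pt "0 0 0 0 0 0" --pt "0 0 0 0 0 0"

```text
time: 9.65
ee_pos: [0.5396, 0.0887, 0.0489]
eef_rot: [0.682, 0.732, 0.0, -0.0]
ft_force: [0.2, -0.3, -1.5]
width: 0.0198
grip_force: 49.9
```

Run:
```python
from m import *
s,c=show("t5")
```

```text
tcp [0.5396 0.0887 0.0489] ts [-164.6    0.3] yaw y 4.05 tilt [ 1.e-04 -0.e+00 -1.e+00] F [ 0.19 -0.29 -1.5 ]
```

View pics/t5.png

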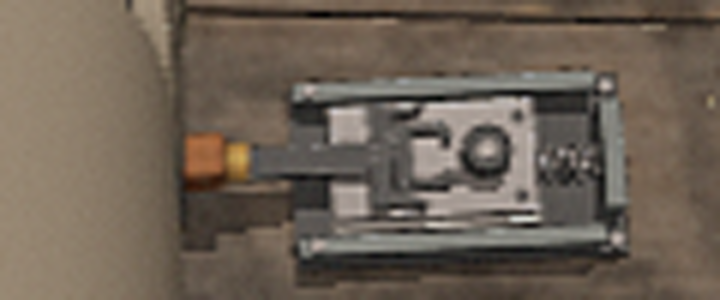

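The picture shows the clip seated in the fork, square and centred ahead of the pin (clip (430,157), pin head (487,150)). I'll push gently in steps and read the force after each.

Request:
carry_out --pt "-0.05 0 0 0 0 0" --pt "-0.05 0 0 0 0 0" --pt "-0.05 0 0 0 0 0" --pt "-0.05 0 0 0 0 0" --pt "-0.05 0 0 0 0 0" --pt "-0.05 0 0 0 0 0" --pt "0 0 0 0 0 0" --pt "0 0 0 0 0 0"

```text
time: 10.7
ee_pos: [0.5404, 0.0767, 0.0489]
eef_rot: [0.682, 0.732, 0.0, -0.0]
ft_force: [-1.1, 0.9, -1.2]
width: 0.0197
grip_force: 49.9
```

Request:
carry_out --pt "-0.05 0 0 0 0 0" --pt "-0.05 0 0 0 0 0" --pt "0 0 0 0 0 0" --pt "0 0 0 0 0 0"

```text
time: 11.2
ee_pos: [0.5407, 0.0728, 0.0489]
eef_rot: [0.682, 0.732, 0.0, -0.0]
ft_force: [-2.0, 3.4, -0.8]
width: 0.0194
grip_force: 49.9
```

Request:
carry_out --pt "-0.04 0 0 0 0 0" --pt "-0.03 0 0 0 0 0" --pt "0 0 0 0 0 0" --pt "0 0 0 0 0 0"

```text
time: 11.7
ee_pos: [0.5408, 0.0704, 0.0489]
eef_rot: [0.682, 0.732, 0.0, -0.0]
ft_force: [-1.6, 5.3, -1.2]
width: 0.0196
grip_force: 49.9
```

Run:
```python
from m import *
s,c=show("t6")
```

```text
tcp [0.5408 0.0704 0.0489] ts [-146.2    0.3] yaw y 4.07 tilt [ 7.e-04 -1.e-04 -1.e+00] F [-1.57  5.27 -1.17]
```

View pics/t6.png

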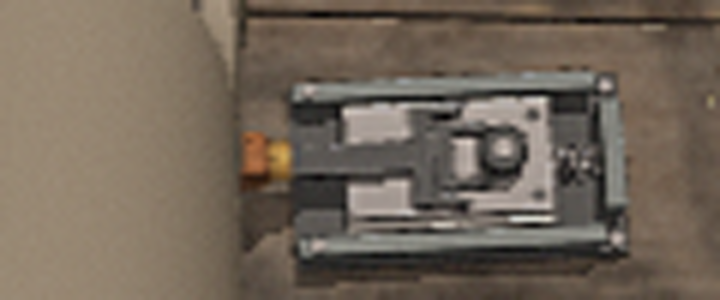

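The picture shows the clip's lips at the pin's neck (crop (500,155)), and the block has given about 6 mm. I'll continue in smaller steps.

Request:
carry_out --pt "-0.03 0 0 0 0 0" --pt "-0.03 0 0 0 0 0" --pt "0 0 0 0 0 0" --pt "0 0 0 0 0 0"

```text
time: 12.25
ee_pos: [0.541, 0.0685, 0.049]
eef_rot: [0.681, 0.732, 0.0, -0.0]
ft_force: [-1.3, 6.6, -0.4]
width: 0.0194
grip_force: 49.9
```

Request:
carry_out --pt "-0.03 0 0 0 0 0" --pt "-0.01 0 0 0 0 0" --pt "0 0 0 0 0 0"

```text
time: 12.62
ee_pos: [0.5411, 0.0672, 0.049]
eef_rot: [0.681, 0.732, 0.001, -0.001]
ft_force: [-2.7, 8.3, 1.2]
width: 0.0198
grip_force: 49.9
```

Request:
carry_out --pt "-0.03 0 0 0 0 0" --pt "0 0 0 0 0 0"

```text
time: 12.88
ee_pos: [0.5412, 0.0661, 0.0491]
eef_rot: [0.681, 0.732, 0.001, -0.001]
ft_force: [-1.8, 9.1, -0.5]
width: 0.0198
grip_force: 49.9
```

Request:
carry_out --pt "-0.03 0 0 0 0 0" --pt "0 0 0 0 0 0"

```text
time: 13.12
ee_pos: [0.5413, 0.0652, 0.0491]
eef_rot: [0.681, 0.732, 0.001, -0.001]
ft_force: [-1.9, 8.8, -0.3]
width: 0.0196
grip_force: 49.9
```

Request:
carry_out --pt "-0.03 0 0 0 0 0" --pt "0 0 0 0 0 0"

```text
time: 13.38
ee_pos: [0.5413, 0.0642, 0.049]
eef_rot: [0.681, 0.732, 0.001, -0.001]
ft_force: [-2.3, 9.4, -0.4]
width: 0.0196
grip_force: 49.9
```

Request:
carry_out --pt "-0.03 0 0 0 0 0" --pt "0 0 0 0 0 0"

```text
time: 13.62
ee_pos: [0.5415, 0.0632, 0.0491]
eef_rot: [0.681, 0.732, 0.001, -0.001]
ft_force: [-3.2, 10.9, -0.5]
width: 0.0194
grip_force: 49.9
```

Request:
carry_out --pt "-0.03 0 0 0 0 0" --pt "0 0 0 0 0 0"

```text
time: 13.88
ee_pos: [0.5416, 0.0621, 0.0491]
eef_rot: [0.681, 0.732, 0.001, -0.001]
ft_force: [-2.2, 10.3, 0.1]
width: 0.0195
grip_force: 49.9
```

Run:
```python
from m import *
s,c=show("t7")
```

```text
tcp [0.5416 0.0621 0.0491] ts [-137.9    0.4] yaw y 4.14 tilt [ 2.5e-03  2.0e-04 -1.0e+00] F [-2.15 10.32  0.05]
```

View pics/t7.png

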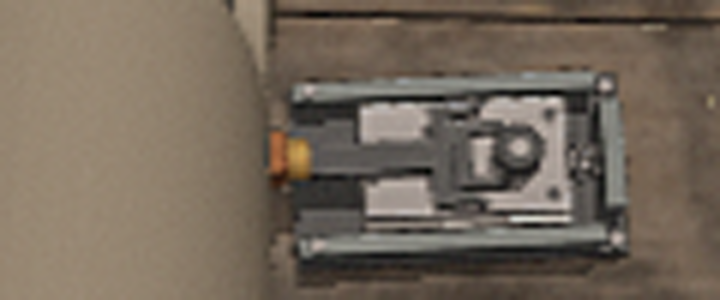

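The pin head is now at crop (520,148), so the block has given about 14 mm. The clip isn't in yet, so I'll keep pushing.

Request:
carry_out --pt "-0.03 0 0 0 0 0" --pt "0 0 0 0 0 0"

```text
time: 14.18
ee_pos: [0.5417, 0.0591, 0.049]
eef_rot: [0.681, 0.732, 0.0, -0.0]
ft_force: [0.1, 0.4, -1.8]
width: 0.0197
grip_force: 49.9
```

Request:
carry_out --pt "-0.02 0 0 0 0 0" --pt "0 0 0 0 0 0"

```text
time: 14.42
ee_pos: [0.5419, 0.0581, 0.049]
eef_rot: [0.682, 0.732, 0.0, -0.0]
ft_force: [0.2, 4.9, -1.3]
width: 0.02
grip_force: 49.9
```

It has snapped: the force fell from about 10.5 N to 5 N. I'll check it and then hold.

Request:
carry_out --pt "0 0 0 0 0 0" --pt "0 0 0 0 0 0"

```text
time: 14.68
ee_pos: [0.5419, 0.0582, 0.0491]
eef_rot: [0.682, 0.732, 0.0, -0.0]
ft_force: [-0.4, 4.5, -1.4]
width: 0.0194
grip_force: 49.9
```

Run:
```python
from m import *
s,c=show("t8")
```

```text
tcp [0.5419 0.0582 0.0491] ts [-134.     0.5] yaw y 4.06 tilt [ 5.e-04  4.e-04 -1.e+00] F [-0.43  4.5  -1.39]
```

View pics/t8.png

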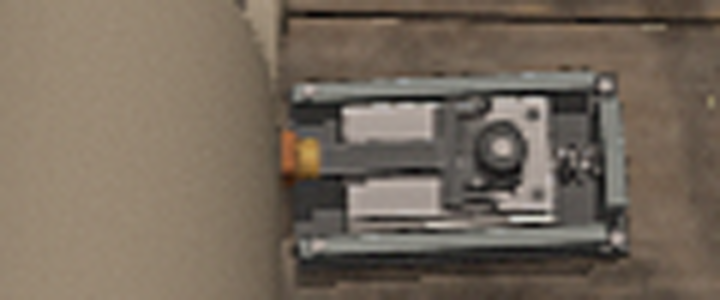

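The picture shows the clip around the pin (crop (500,148)), with the block displaced only about 6 mm. That agrees with 4.5 N, so the clip is home. I'll back off gently, lift, and carry the tool to free bench.

Request:
carry_out --pt "0.05 0 0 0 0 0" --pt "0.08 0 0 0 0 0" --pt "0.1 0 0 0 0 0" --pt "0.2 0 0 0 0 0" --pt "0.4 0 0 0 0 0" --pt "0.5 0 0 0 0 0" --pt "0.5 0 0 0 0 0" --pt "0.5 0 -0.3 0 0 0" --pt "0.5 0 -0.3 0 0 0" --pt "0.6 0 0 0 0 0" --pt "0.6 0 0 0 0 0" --pt "0.4 0 0 0 0 0" --pt "0.2 0 0 0 0 0" --pt "0 0 0 0 0 0" --pt "0 0 0 0 0 0" --pt "0 0 0 0 0 0"

```text
time: 16.73
ee_pos: [0.5289, 0.2417, 0.073]
eef_rot: [0.682, 0.731, -0.0, 0.0]
ft_force: [-0.5, 1.4, -0.8]
width: 0.0198
grip_force: 49.9
```

Run:
```python
from m import *
s,c=show("t9")
_,_,P=cloud(c); m=np.zeros(P.shape[:2],bool); m[176:197,280:300]=1
q=P[m&(P[...,2]>.043)&(P[...,2]<.06)]; print("pin", len(q), np.median(q,0), ts(np.median(q,0)))
```

```text
tcp [0.5289 0.2417 0.073 ] ts [-317.9    0.4] yaw y 3.97 tilt [-2.e-04  1.e-04 -1.e+00] F [-0.46  1.43 -0.77]
pin 62 [ 0.55019303 -0.07505077  0.05026972] [-0.49059121 -0.57401165]
```

View pics/t9.png

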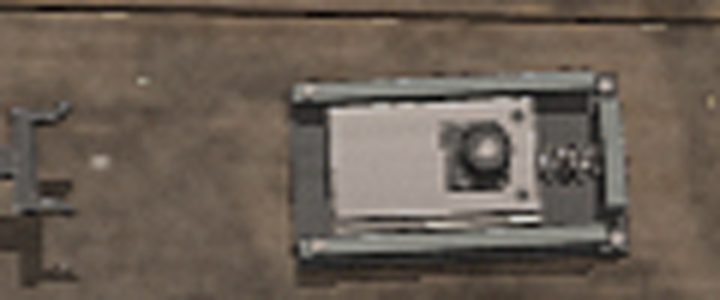

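The clip is home on the pin (crop (480,153)) and the block is back at rest. Now I'll set the tool down slowly.

Request:
carry_out --pt "0 0 0.3 0 0 0" --pt "0 0 0.4 0 0 0" --pt "0 0 0.3 0 0 0" --pt "0 0 0.15 0 0 0" --pt "0 0 0.08 0 0 0" --pt "0 0 0.05 0 0 0" --pt "0 0 0.03 0 0 0" --pt "0 0 0 0 0 0" --pt "0 0 0 0 0 0" --pt "0 0 0 0 0 0"

```text
time: 18.02
ee_pos: [0.5287, 0.2426, 0.0207]
eef_rot: [0.682, 0.732, 0.0, -0.0]
ft_force: [0.1, -0.2, -1.0]
width: 0.0198
grip_force: 49.9
```

Request:
carry_out --pt "0 0 0.03 0 0 0" --pt "0 0 0 0 0 0" --pt "0 0 0.02 0 0 0" --pt "0 0 0 0 0 0" --pt "0 0 0.01 0 0 0" --pt "0 0 0 0 0 0" --pt "0 0 0 0 0 0"

```text
time: 18.9
ee_pos: [0.5287, 0.2426, 0.0185]
eef_rot: [0.682, 0.732, 0.0, -0.0]
ft_force: [-2.4, -0.8, 5.2]
width: 0.0196
grip_force: 49.9
```

Contact with the bench is confirmed (5 N up), so I'll release and then rise.

Request:
carry_out --pt "0 0 0 0 0 0" --pt "0 0 0 0 0 0" --pt "0 0 0 0 0 0" --pt "0 0 0 0 0 0" --pt "0 0 0 0 0 0" --pt "0 0 0 0 0 0" --fingers 60

```text
time: 19.65
ee_pos: [0.5287, 0.2426, 0.0181]
eef_rot: [0.682, 0.732, 0.0, -0.0]
ft_force: [-0.4, 0.1, -0.5]
width: 0.0588
grip_force: 0.0
```

Request:
carry_out --pt "0 0 -0.2 0 0 0" --pt "0 0 -0.5 0 0 0" --pt "0 0 -0.8 0 0 0" --pt "0 0 -0.8 0 0 0" --pt "0 0 -0.5 0 0 0" --pt "0 0 0 0 0 0" --pt "0 0 0 0 0 0" --pt "0 0 0 0 0 0" --pt "0 0 0 0 0 0"

```text
time: 20.78
ee_pos: [0.5284, 0.2424, 0.1295]
eef_rot: [0.682, 0.732, -0.001, -0.0]
ft_force: [-0.5, 0.0, 0.5]
width: 0.0599
grip_force: 0.0
```

Run:
```python
from m import *
s,c=show("t10"); print(s["width"],s["ee_pos"])
w=viewer.camera("wrist"); _,_,P=cloud(w); hsv=cv2.cvtColor(w["pixels"],cv2.COLOR_RGB2HSV)
q=P[(hsv[...,0]<16)&(hsv[...,1]>135)&(P[...,2]>.02)&(P[...,2]<.06)&(abs(P[...,0]-.53)<.05)&(abs(P[...,1]-.25)<.09)]; print("handle",len(q),np.median(q,0))
r.close_job()
```

```text
tcp [0.5284 0.2424 0.1295] ts [-3.186e+02 -1.000e-01] yaw y 4.04 tilt [-6.e-04 -1.e-03 -1.e+00] F [-0.45  0.02  0.54]
0.059933182830828206 [0.52838108 0.24236026 0.12945832]
handle 2209 [0.52856755 0.24409948 0.03313682]
the job is handed in; nothing more can be done
```

The clip snapped home on the pin (push peaked near 11 N, block gave about 14 mm), the block returned to rest, and the fork tool was set down on the bench and released; the job was handed in at about 21 s, with no verdict shown.

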